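# Scrape the rusks off the board and park the scraper

## Robot

A 7-joint arm with a two-finger parallel gripper is mounted at the origin on a cart in front of the work surface, level with it; the furniture and walls round the work are solid. World frame = base frame: x ahead of the robot, y to its left, z up, the work surface at z = 0. Lengths are in m, angles in rad, forces in N, time in s.
With the tool pointing down it reaches from about 0.4 to 0.85 m from the base axis. Payload 10.4 kg.
Tool frame: the origin (TCP) lies at the very end of the fingers, on their centre line; the grasp point (between the pads) lies 19 mm behind it; z points along the fingers, y is the line along which they close (so a half turn about z gives the same grasp; the last joint's range is limited). The gripper opens to 87 mm and grips with 3 to 60 N. Pads are 19 mm wide; open, the fingers measure 117 mm over their backs; the gripper's body (75 mm by 190 mm) begins 51 mm behind the grasp point.
Start: joints at [-1.222, 0.332, -0.065, 1.46, 0.022, 1.35, -0.088], TCP at [0.227, 0.582, 0.223] pointing down, gripper open.
Joint ranges: [-2.6, 2.6], [-0.5, 2.12], [-1.47, 1.34], [0.16, 2.42], [-1.27, 4.41], [0.06, 2.06], [-2.6, 2.6]. Speed limits (rad/s): [2.22, 2.22, 2.79, 2.79, 3.14, 3.14, 3.14].

## Interface

Orientations are given as a unit quaternion [x, y, z, w].
In Python, from bench import status, camera, order gives the robot as it stands.
- The arm moves only by the tool jog_arm, never from a script. Its argument "plan" is a list of rows, each a list of 7 numbers: the turn, a rotation vector about the tool's x, y, z in rad, then the shift along the tool's x, y, z in mm, then the opening, from -1 (shut) to 1 (fully open). A call has 1 to 12 rows; each row is the pose to reach, as a shift and turn from the pose commanded when the call began, along the tool's axes at that moment; what a row does not reach only later rows make up. A row lasts 1/10 s, in which the tool goes at most 50 mm and 8.59 degrees, less where a joint would pass 70% of its speed; a pose out of reach is approached as far as the arm can. A call with a gripper value outside its range is refused whole. The fingers move at their own pace and stop on an object; "squeeze" is the grip in N (left out, the last holds). Time passes only in rows, so rows that repeat a pose let the fingers close. It gives the time, the measured TCP pose, the force, the opening and the grip force at its end, in the units of the state.
- status.read_state(): the state, without advancing time (a new reading comes with each control period).
- camera(name): name is "side" or "top" or "wrist"; returns a dict with "image" (400x640x3 uint8, red, green, blue), "z_map" (400x640 float32, m along the optical axis (not along the pixel's ray), 0 where there is no reading), "fx", "fy", "cx", "cy" (pixels), "world_from_camera" (4x4, takes a point from camera to world coordinates); the wrist camera has in their place "mount" (4x4, takes a point from camera to tool coordinates, whose origin is the TCP and whose axes are the flange's). Camera axes: x right, y down, z forward; pixel columns grow to the right and rows downward; lengths in m; the calibration is good to about 2 mm. The wrist camera is an equidistant fisheye: a pixel r from the principal point sees the ray r / f radians off the axis. A picture is of the moment at which its call begins: read the wrist's pose just before it.
- order.close_job(): hands the job in; it is judged then, once.
The state is a dict: "time": time; "joint_positions": joint angles; "joint_vel": joint speeds; "joint_torque": joint torques, N m; "ee_pos": TCP position; "eef_rot": TCP orientation; "ft_force": force on the tool from outside, world axes, zero at the start; "torque": the same for the moment, N m; "width": finger opening in m; "grip_force": force on a finger pad.
Only numpy, scipy, OpenCV 4.12 (cv2) and the standard library are available. Lean on these libraries where they do the work, as an engineer would, in place of code of your own. Each camera call takes 0.05 s, during which the arm holds its last target. There are 200 camera calls.

## Task

Using the blue-handled scraper block held in the gripper, sweep all three rusks off the chopping board into the green crumb tray beside it, without touching the rusks with the gripper or arm. Then park the scraper upright in its grey dock, foot fully down in the pocket, and let go; do not disturb the jars standing behind the board.

Things in the scene. Friction and masses are not known exactly. Their poses are not given: they have to be found in the camera images.
- board: wooden chopping board, fixed, 230 (x) x 340 (y) x 22 mm; origin at the centre of its underside on the worktop, so its top is 22 mm above the origin. The tray lies beside one of its two short edges (y = +170 or -170 mm in its frame) and the dock beside the other; which is which varies
- tray: low green metal crumb tray, open above, fixed on the worktop about 5 mm off one short edge of the board; 230 (x) x 130 (y) mm outside, walls 3 mm thick and 18 mm high (4 mm lower than the board's top), floor 3 mm; origin at the centre of its underside
- dock: grey plastic parking dock for the scraper, fixed on the worktop; 170 (x) x 68 (y) x 18 mm, with a rectangular pocket open above, 136 (x) x 38 (y) mm and 12 mm deep, its mouth bevelled by 3 mm, centred; origin at the centre of its underside
- dock_floor (a point): centre of the pocket's floor, 6 mm above the worktop; axes as the dock's
- scraper: loose scraper block: black rubber edge, beech foot, blue grip; about 0.22 kg, 79 mm high, standing upright on the middle of the board at the start; foot 130 (x) x 32 (y) mm up to 35 mm above its underside (sweep with these long flat sides), above that a grip 104 (x) x 24 (y) mm from 35 to 79 mm; origin at the centre of its underside, z up. It is symmetric under a half turn
- scraper_grip (a point): point in the middle of the scraper's grip, 55 mm above its underside; close the fingers along the scraper's y
- rusk_1: loose toasted rusk slice, golden with a brown crust, 64 x 42 x 12 mm, lying flat on the board at the start; origin at the centre of its underside, x along its 64 mm length, z up through its thickness
- rusk_2: loose toasted rusk slice, golden with a brown crust, 64 x 42 x 12 mm, lying flat on the board at the start; origin at the centre of its underside, x along its 64 mm length, z up through its thickness
- rusk_3: loose toasted rusk slice, golden with a brown crust, 64 x 42 x 12 mm, lying flat on the board at the start; origin at the centre of its underside, x along its 64 mm length, z up through its thickness
- honey: bystander: honey jar with a black lid, 63 mm across, 94 mm high, loose, standing behind the board; origin at the centre of its underside
- spice_1: bystander: spice jar with a red cap, 45 mm across, 106 mm high, loose, standing behind the board; origin at the centre of its underside
- spice_2: bystander: spice jar with a red cap, 45 mm across, 106 mm high, loose, standing behind the board; origin at the centre of its underside
- spice_3: bystander: spice jar with a red cap, 45 mm across, 106 mm high, loose, standing behind the board; origin at the centre of its underside
Things that resemble listed ones, but are neither listed nor needed, are in the scene too. Leave any black or pink look-alike of the rusk_1 alone.

How it is judged:
On the way, in this order (a step that is already met when the one before it is completed fails the run):
1. all three rusks are off the board and in the tray (x of rusk_1 in the frame of tray between -0.105 and 0.105 m and y of rusk_1 in the frame of tray between -0.06 and 0.06 m and z of each of rusk_1, rusk_2, rusk_3 in the frame of tray below 0.035 m and contact force between each of rusk_1, rusk_2, rusk_3 and board below 0.02 N and x of rusk_2 in the frame of tray between -0.105 and 0.105 m and y of rusk_2 in the frame of tray between -0.06 and 0.06 m and x of rusk_3 in the frame of tray between -0.105 and 0.105 m and y of rusk_3 in the frame of tray between -0.06 and 0.06 m), for 0.2 s.
2. the scraper is seated in the dock's pocket (z of scraper in the frame of dock_floor below 0.003 m and horizontal distance between scraper and dock_floor below 0.007 m and angle between the x axis of scraper and the x axis of dock, either way round below 0.08 rad and angle between scraper's own z axis and vertical below 0.05 rad), for 0.2 s.
At the end, for the whole second after the job is handed in: All rusks in the tray, off the board (within 105 mm in x, 60 mm in y of the tray's centre, at most 35 mm above its underside); scraper upright in the dock: within 3 mm of the pocket floor, 7 mm of its centre, 0.08 rad of square, 0.05 rad of vertical; all at rest (all of step 1 and all of step 2 and linear speed of each of rusk_1, rusk_2, rusk_3, scraper below 0.02 m/s); the robot touches nothing.
It fails at once if the gripper or arm touches a rusk (contact force between any of the fingers, the arm and rusk_1 above 0.3 N or contact force between any of the fingers, the arm and rusk_2 above 0.3 N or contact force between any of the fingers, the arm and rusk_3 above 0.3 N).
It fails at once if a jar behind the board is moved by more than 30 mm or tipped (distance of any of honey, spice_1, spice_2, spice_3 from where it was at the start of the episode above 0.03 m or angle between any of honey, spice_1, spice_2, spice_3's own z axis and vertical above 0.35 rad).
It also fails if it takes over 61 s, if anything falls off the work surface, if the arm or the gripper's body presses on something with over 40 N, if the wrist force passes 120 N, or if a joint passes its speed limit or range.

## Working session

There is one attempt and no reset: what is moved stays moved. The work goes in short steps, Python scripts to look and compute and a tool call to move; the robot and the scene stay as the last step left them, time stands still between calls to the robot, and variables do not carry over. Pictures are saved under pics/ and viewed, at most 10 in all, crops included, and the job is handed in when it is done.

Besides the shell and the picture viewer there is one more tool, called after "Request:" as name([rows], argument=value, ...), one row to a line, values as JSON. jog_arm: Moves the arm, as the interface text tells. Its arguments: {"type":"object","properties":{"plan":{"type":"array"},"squeeze":{"type":"number"}},"required":["plan"]}

```bash
mkdir -p pics; ls
python3 - <<'E'
from bench import status,camera
import cv2,numpy as np
s=status.read_state();print({k:np.round(v,3) for k,v in s.items()})
for n in("top","side"):
    c=camera(n);np.savez(f"pics/{n}0.npz",**c);cv2.imwrite(f"pics/{n}0.png",c["image"][:,:,::-1]);print(c["fx"],c["cx"],c["cy"],np.round(c["world_from_camera"],3))
E
```

```text
pics
{'time': np.float64(0.0), 'joint_positions': array([-1.222,  0.333, -0.065,  1.461,  0.022,  1.35 , -0.089]), 'joint_vel': array([ 0.001, -0.001,  0.001, -0.001, -0.001,  0.   ,  0.002]), 'joint_torque': array([ 1.0000e-03, -6.2324e+01,  2.5000e-02, -3.8991e+01, -6.1000e-02,
        4.0000e-02,  0.0000e+00]), 'ee_pos': array([0.227, 0.582, 0.222]), 'eef_rot': array([ 0.185,  0.983, -0.001, -0.   ]), 'ft_force': array([0.053, 0.503, 0.197]), 'torque': array([ 0.06 , -0.002, -0.006]), 'grip_force': np.float64(0.0), 'width': np.float64(0.087)}
362.6414388308627 314.6814155593014 200.31320360582583 [[ 0.028 -0.989  0.148  0.422]
 [-0.999 -0.03  -0.013 -0.07 ]
 [ 0.018 -0.147 -0.989  1.103]
 [ 0.     0.     0.     1.   ]]
395.1534831905422 319.6613459005712 195.73763543579173 [[-0.977 -0.135  0.166  0.42 ]
 [-0.213  0.52  -0.827  0.761]
 [ 0.025 -0.843 -0.537  0.604]
 [ 0.     0.     0.     1.   ]]
```

View pics/top0.png

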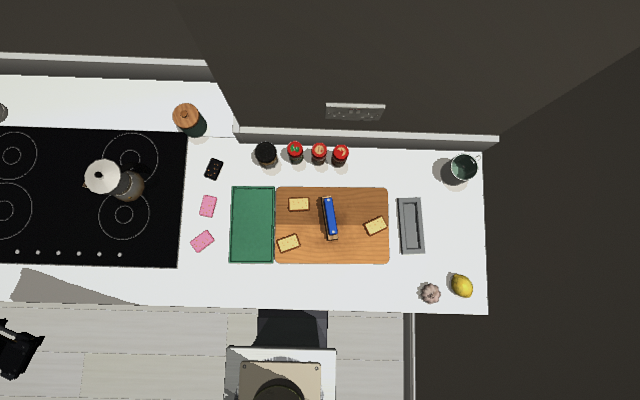

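View pics/side0.png

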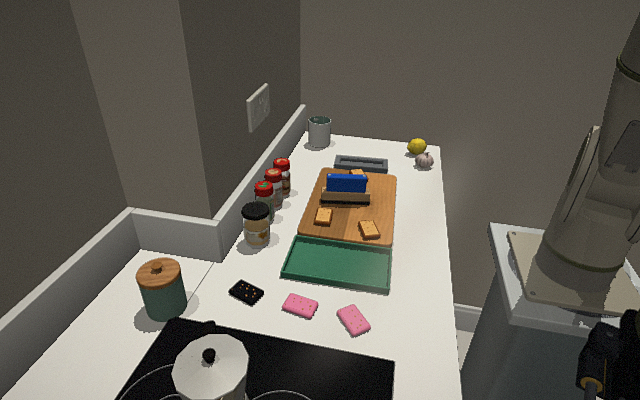

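The top view shows the tray on the +y side (250,225) and the dock on the -y side (411,225). The scraper is at (330,218), and the jars run from (265,152) to (341,154). Rusk candidates are golden at (299,204), (288,243) and (375,226), pink at (208,206) and (202,241), and black at (214,168). The three golden ones lying on the board fit the description. I'll measure these and confirm with a crop.

```bash
cat > h.py <<'E'
import numpy as np,cv2
def load(n): return dict(np.load(f"pics/{n}.npz"))
def cast(c,uv,z):
    uv=np.atleast_2d(uv).astype(float);T=c["world_from_camera"]
    d=np.c_[(uv[:,0]-c["cx"])/c["fx"],(uv[:,1]-c["cy"])/c["fy"],np.ones(len(uv))]@T[:3,:3].T
    return T[:3,3]+d*((z-T[2,3])/d[:,2])[:,None]
def blobs(c,lo,hi,z,amin=60,roi=(225,140,440,275)):
    h=cv2.cvtColor(c["image"],cv2.COLOR_RGB2HSV);m=cv2.inRange(h,lo,hi)
    k=np.zeros_like(m);k[roi[1]:roi[3],roi[0]:roi[2]]=255;m&=k
    m=cv2.morphologyEx(m,cv2.MORPH_CLOSE,np.ones((3,3)))
    out=[]
    for q in cv2.findContours(m,cv2.RETR_EXTERNAL,cv2.CHAIN_APPROX_NONE)[0]:
        if cv2.contourArea(q)<amin: continue
        P=cast(c,q[:,0],z)[:,:2]*1000
        (cx,cy),(w,l),a=cv2.minAreaRect(P.astype(np.float32))
        if w<l: w,l,a=l,w,a+90   # a = angle of long side from world x
        a=(a+90)%180-90
        out.append((q[:,0].mean(0).round(0),round(cx,1),round(cy,1),round(w,1),round(l,1),round(a,1)))
    return out
E
python3 - <<'E'
from h import *
c=load("top0")
for nm,lo,hi,z in [("scraper",(105,100,40),(130,255,255),.079),("tray",(65,60,30),(90,255,200),.018),("dock",(0,0,60),(180,60,170),.018),("board",(8,60,60),(25,255,255),.022),("rusk",(18,80,170),(32,255,255),.034),("red",(0,150,80),(6,255,255),.106)]:
    for b in blobs(c,lo,hi,z): print(nm,*b)
h=cv2.cvtColor(c["image"],cv2.COLOR_RGB2HSV)
for p in [(299,204),(288,243),(375,226),(345,250),(411,205),(402,225),(411,225),(262,155)]: print(p,h[p[1],p[0]],c["z_map"][p[1],p[0]])
im=cv2.resize(c["image"][140:275,225:440,::-1],None,fx=3.6,fy=3.6,interpolation=cv2.INTER_CUBIC);cv2.imwrite("pics/crop1.png",im)
E
```

```text
scraper [330. 216.] 532.1 -128.9 104.4 23.8 10.3
tray [252. 224.] 508.0 101.2 227.7 130.8 1.2
dock [410. 225.] 517.1 -371.9 169.3 76.9 4.3
dock [436. 169.] 691.9 -454.1 66.4 21.7 -1.3
dock [322. 149.] 729.5 -154.6 628.3 91.9 -88.1
board [332. 225.] 512.2 -137.1 338.9 227.7 -88.4
rusk [288. 243.] 453.3 -9.5 54.9 32.9 -68.3
rusk [376. 225.] 512.9 -267.1 52.6 31.5 -62.2
rusk [298. 203.] 570.6 -36.0 54.2 32.6 -82.5
red [341. 152.] 713.4 -153.4 42.0 40.7 -24.9
red [319. 150.] 716.9 -91.3 39.8 38.1 -88.1
red [295. 149.] 717.8 -22.0 41.9 41.7 55.9
(299, 204) [ 24 101 222] 1.0812904
(288, 243) [ 25  97 223] 1.0633113
(375, 226) [ 25  97 224] 1.0725373
(345, 250) [ 15 146 195] 1.0745218
(411, 205) [ 70   6 134] 1.1109984
(402, 225) [ 60   5 142] 1.0904433
(411, 225) [ 70   6 139] 1.1059074
(262, 155) [30 28 27] 1.0385702
```

View pics/crop1.png

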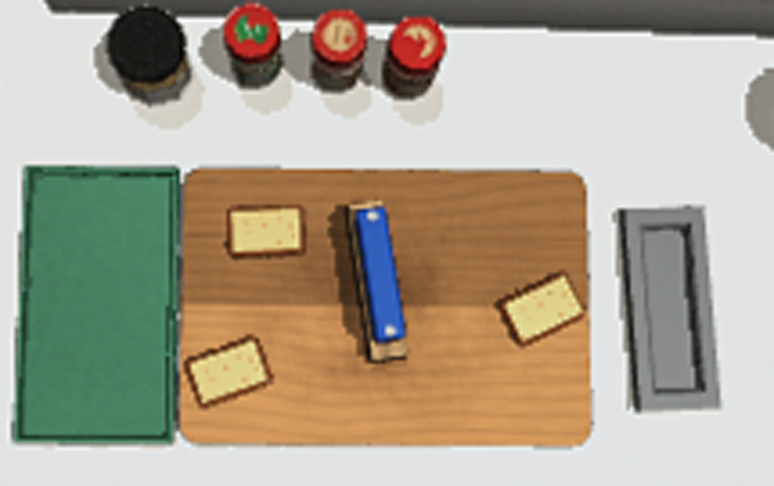

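The crop confirms the three golden, brown-crusted rusks on the board. The measured sizes also check out: scraper grip 104x24, tray 228x131, board 339x228. Next I'll move above the scraper.

```bash
cat > go.py <<'E'
import sys,numpy as np
from scipy.spatial.transform import Rotation as R
from bench import status
# args: triples of "x,y,z,longaxis_deg" (mm, world): prints turn (rad) and shift (mm) in current tool axes
s=status.read_state();p=np.array(s["ee_pos"])*1000;r=R.from_quat(s["eef_rot"])
ang=np.degrees(np.arctan2(*r.as_matrix()[:2,1][::-1]))
print("t",round(s["time"],2),"p",p.round(1),"long",round(ang-90,2),"tilt",round(np.degrees(np.arccos(-r.as_matrix()[2,2])),2),"F",np.round(s["ft_force"],1),"w",round(s["width"]*1000,1),"grip",round(float(s["grip_force"]),1))
for a in sys.argv[1:]:
    x,y,z,d=map(float,a.split(","));t=np.radians(d)
    M=np.array([[-np.cos(t),-np.sin(t),0],[-np.sin(t),np.cos(t),0],[0,0,-1]]).T
    M=np.c_[[-np.cos(t),-np.sin(t),0],[-np.sin(t),np.cos(t),0],[0,0,-1]]
    print(a,(r.inv()*R.from_matrix(M)).as_rotvec().round(4),r.inv().apply(np.array([x,y,z])-p).round(1))
E
sed -i '/\.T$/d' go.py; python3 go.py 532,-129,180,10.3
```

```text
t 0.1 p [226.9 582.  221.8] long -21.3 tilt 0.08 F [ 0.4  0.1 -0.5] w 86.9 grip 0.0
532,-129,180,10.3 [-1.300e-03 -3.000e-04 -5.515e-01] [-542.5 -551.5   42.6]
```

Request:
jog_arm([
  [0,0,-0.55,-542,-552,30,1],
  [0,0,-0.55,-542,-552,42,1],
  [0,0,-0.55,-542,-552,42,1],
  [0,0,-0.55,-542,-552,42,1],
  [0,0,-0.55,-542,-552,42,1],
  [0,0,-0.55,-542,-552,42,1],
  [0,0,-0.55,-542,-552,42,1],
  [0,0,-0.55,-542,-552,42,1],
  [0,0,-0.55,-542,-552,42,1],
  [0,0,-0.55,-542,-552,42,1],
  [0,0,-0.55,-542,-552,42,1],
  [0,0,-0.55,-542,-552,42,1],
])

```text
time: 1.3
ee_pos: [0.4627, 0.0303, 0.1902]
eef_rot: [-0.089, 0.996, 0.0, 0.0]
ft_force: [0.7, 0.5, -0.0]
width: 0.0871
grip_force: 0.0
```

```bash
python3 go.py 532,-129,180,10.3
```

```text
t 1.3 p [462.7  30.3 190.2] long 10.21 tilt 0.03 F [ 0.7  0.5 -0. ] w 87.1 grip 0.0
532,-129,180,10.3 [ 0.0003  0.0003 -0.0015] [ -39.9 -169.1   10.1]
```

Request:
jog_arm([
  [0,0,0,-30,-125,8,1],
  [0,0,0,-30,-125,8,1],
  [0,0,0,-30,-125,8,1],
  [0,0,0,-30,-125,8,1],
  [0,0,0,-30,-125,8,1],
  [0,0,0,-30,-125,8,1],
])

```text
time: 1.9
ee_pos: [0.5139, -0.084, 0.182]
eef_rot: [-0.09, 0.996, 0.0, -0.0]
ft_force: [0.1, -0.1, 0.4]
width: 0.0871
grip_force: 0.0
```

```bash
python3 go.py 532,-129,62,10.3
python3 - <<'E'
from bench import camera
from h import *
c=camera("wrist");np.savez("pics/w1.npz",**c);cv2.imwrite("pics/w1.png",c["image"][:,:,::-1]);print(c["fx"],c["cx"],c["cy"],c["mount"].round(3))
E
```

```text
t 1.9 p [513.9 -84.  182. ] long 10.3 tilt 0.05 F [ 0.1 -0.1  0.4] w 87.1 grip 0.0
532,-129,62,10.3 [ 0.0007 -0.0004  0.    ] [ -9.8 -47.6 120. ]
309.70691628693146 319.73781810931155 199.85106719167283 [[-0.001 -0.964 -0.266  0.074]
 [ 1.    -0.001 -0.001  0.001]
 [ 0.    -0.266  0.964 -0.161]
 [ 0.     0.     0.     1.   ]]
```

View pics/w1.png

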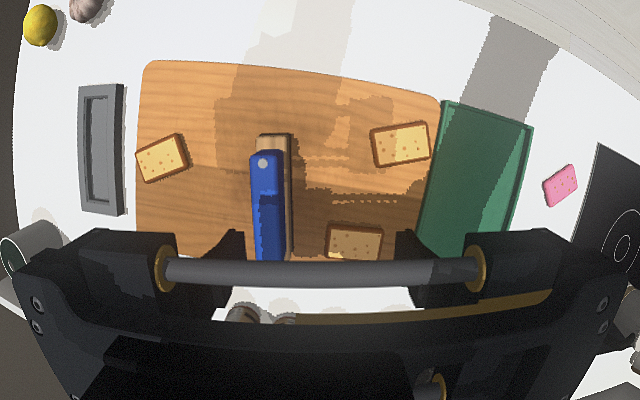

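The wrist view shows the scraper grip at (268,205), between the open fingers and left of centre, which agrees with the computed 48 mm offset. The dock is at (100,150).

Request:
jog_arm([
  [0,0,0,-10,-48,0,1],
  [0,0,0,-10,-48,0,1],
  [0,0,0,-10,-48,50,1],
  [0,0,0,-10,-48,90,1],
  [0,0,0,-10,-48,112,1],
  [0,0,0,-10,-48,120,1],
  [0,0,0,-10,-48,120,1],
  [0,0,0,-10,-48,120,1],
], squeeze=40)

```text
time: 2.75
ee_pos: [0.5334, -0.1305, 0.0636]
eef_rot: [-0.089, 0.996, -0.0, 0.001]
ft_force: [0.9, -0.0, 0.6]
width: 0.0873
grip_force: 0.0
```

Request:
jog_arm([
  [0,0,0,0,0,0,-1],
  [0,0,0,0,0,0,-1],
  [0,0,0,0,0,0,-1],
  [0,0,0,0,0,0,-1],
  [0,0,0,0,0,0,-1],
  [0,0,0,0,0,0,-1],
  [0,0,0,0,0,0,-1],
  [0,0,0,0,0,0,-1],
])

```text
time: 3.55
ee_pos: [0.5325, -0.1308, 0.0622]
eef_rot: [-0.089, 0.996, 0.0, -0.0]
ft_force: [-0.1, 0.0, 0.3]
width: 0.0313
grip_force: 0.1
```

```bash
python3 go.py 532,-129,140,1.5 520,-345,140,1.5
```

```text
t 3.55 p [ 532.5 -130.8   62.2] long 10.21 tilt 0.01 F [-0.1  0.   0.3] w 31.3 grip 0.1
532,-129,140,1.5 [ 1.00e-04 -0.00e+00  1.52e-01] [  0.2   1.8 -77.8]
520,-345,140,1.5 [ 1.00e-04 -0.00e+00  1.52e-01] [  50.3 -208.6  -77.8]
```

Request:
jog_arm([
  [0,0,0,0,0,0,-1],
  [0,0,0,0,0,0,-1],
  [0,0,0,0,0,0,-1],
  [0,0,0,0,0,0,-1],
  [0,0,0,0,0,-20,-1],
  [0,0,0,0,0,-50,-1],
  [0,0,0.15,0,0,-50,-1],
  [0,0,0.15,0,0,-50,-1],
  [0,0,0.15,0,0,-50,-1],
])

```text
time: 4.45
ee_pos: [0.5319, -0.1307, 0.1115]
eef_rot: [-0.016, 1.0, -0.0, -0.001]
ft_force: [-0.4, -0.1, -2.7]
width: 0.0238
grip_force: 40.0
```

```bash
python3 go.py 455,-85,112,1.5 455,-85,65,1.5 452,46,65,1.5
python3 - <<'E'
from bench import camera
from h import *
c=camera("top");np.savez("pics/t2.npz",**c)
print(blobs(c,(105,100,40),(130,255,255),.129))
c=camera("side");np.savez("pics/s2.npz",**c);cv2.imwrite("pics/s2.png",cv2.resize(c["image"][120:300,240:440,::-1],None,fx=3,fy=3))
E
```

```text
t 4.45 p [ 531.9 -130.7  111.5] long 1.84 tilt 0.07 F [-0.4 -0.1 -2.7] w 23.8 grip 40.0
455,-85,112,1.5 [-0.     -0.0012  0.006 ] [75.4 48.2 -0.4]
455,-85,65,1.5 [-0.     -0.0012  0.006 ] [75.4 48.2 46.6]
452,46,65,1.5 [-0.     -0.0012  0.006 ] [ 74.2 179.2  46.6]
[]
```

View pics/s2.png

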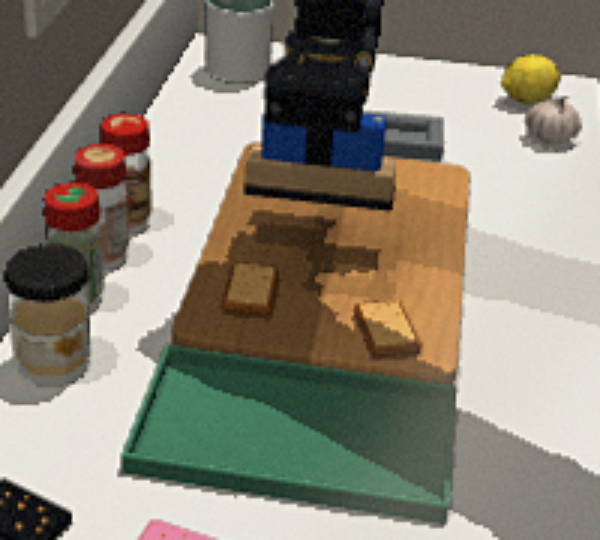

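The crop shows the scraper held level and lifted clear at about (320,170). Next I'll sweep the near lane, which holds one rusk.

Request:
jog_arm([
  [0,0,0,40,25,0,-1],
  [0,0,0,75,48,0,-1],
  [0,0,0,75,48,0,-1],
  [0,0,0,75,48,20,-1],
  [0,0,0,75,48,38,-1],
  [0,0,0,75,48,47,-1],
  [0,0,0,75,48,47,-1],
])

```text
time: 5.25
ee_pos: [0.4553, -0.0851, 0.0641]
eef_rot: [-0.015, 1.0, -0.0, -0.001]
ft_force: [-0.4, 0.3, -2.3]
width: 0.0239
grip_force: 40.0
```

Request:
jog_arm([
  [0,0,0,0,10,0,-1],
  [0,0,0,0,22,0,-1],
  [0,0,0,0,34,0,-1],
  [0,0,0,0,46,0,-1],
  [0,0,0,0,58,0,-1],
  [0,0,0,0,70,0,-1],
  [0,0,0,0,82,0,-1],
  [0,0,0,0,94,0,-1],
  [0,0,0,0,106,0,-1],
  [0,0,0,0,118,0,-1],
  [0,0,0,0,128,0,-1],
  [0,0,0,0,134,0,-1],
])

```text
time: 6.45
ee_pos: [0.4524, 0.0502, 0.0652]
eef_rot: [-0.015, 1.0, 0.0, -0.0]
ft_force: [0.1, -0.1, -4.0]
width: 0.0238
grip_force: 40.0
```

Request:
jog_arm([
  [0,0,0,0,0,0,-1],
  [0,0,0,0,-20,0,-1],
  [0,0,0,0,-40,-30,-1],
  [0,0,0,0,-40,-60,-1],
  [0,0,0,0,-90,-70,-1],
  [0,0,0,0,-140,-70,-1],
  [0,0,0,0,-140,-70,-1],
])

```text
time: 7.15
ee_pos: [0.4559, -0.098, 0.1361]
eef_rot: [-0.01, 1.0, -0.001, 0.001]
ft_force: [-0.0, -0.4, -2.8]
width: 0.0238
grip_force: 40.0
```

```bash
python3 go.py 545,-338,135,1.5
python3 - <<'E'
from bench import camera
from h import *
c=camera("top");np.savez("pics/t3.npz",**c);cv2.imwrite("pics/t3.png",cv2.resize(c["image"][140:275,225:440,::-1],None,fx=3,fy=3))
c=camera("side");cv2.imwrite("pics/s3.png",cv2.resize(c["image"][120:300,240:440,::-1],None,fx=3,fy=3))
E
```

```text
t 7.15 p [455.9 -98.  136.1] long 1.1 tilt 0.14 F [-0.  -0.4 -2.8] w 23.8 grip 40.0
545,-338,135,1.5 [-0.0018  0.0017 -0.007 ] [ -84.4 -241.6    1.6]
```

View pics/s3.png

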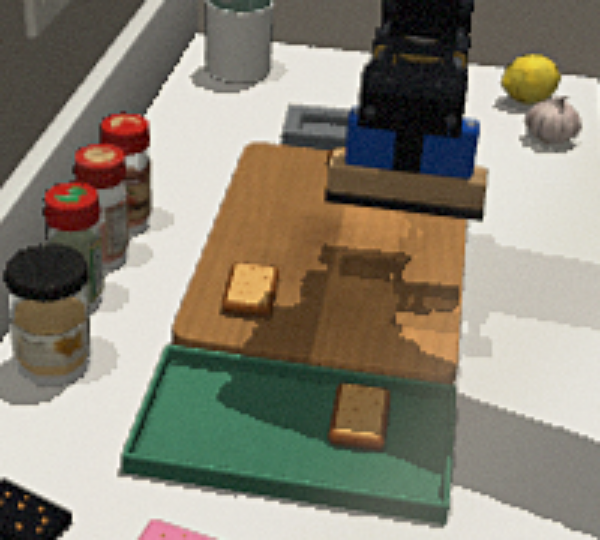

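The first rusk is flat in the tray at about (360,412). Now the second lane, which holds the other two.

Request:
jog_arm([
  [0,0,0,-17,-48,0,-1],
  [0,0,0,-34,-96,0,-1],
  [0,0,0,-51,-144,0,-1],
  [0,0,0,-68,-192,0,-1],
  [0,0,0,-84,-230,0,-1],
  [0,0,0,-84,-242,0,-1],
  [0,0,0,-84,-242,0,-1],
  [0,0,0,-84,-242,30,-1],
  [0,0,0,-84,-242,55,-1],
  [0,0,0,-84,-242,71,-1],
  [0,0,0,-84,-242,71,-1],
  [0,0,0,-84,-242,71,-1],
])

```text
time: 8.45
ee_pos: [0.5476, -0.3297, 0.065]
eef_rot: [-0.015, 1.0, 0.0, 0.0]
ft_force: [0.3, 0.2, -1.9]
width: 0.0237
grip_force: 40.0
```

```bash
python3 go.py 542,-210,64,1.5 539,-80,64,1.5 535,48,65,1.5
```

```text
t 8.45 p [ 547.6 -329.7   65. ] long 1.67 tilt 0.04 F [ 0.3  0.2 -1.9] w 23.7 grip 40.0
542,-210,64,1.5 [0.0002 0.0006 0.003 ] [  2.2 119.8   1. ]
539,-80,64,1.5 [0.0002 0.0006 0.003 ] [  1.4 249.8   1. ]
535,48,65,1.5 [0.0002 0.0006 0.003 ] [1.600e+00 3.779e+02 1.000e-01]
```

Request:
jog_arm([
  [0,0,0,0,6,0,-1],
  [0,0,0,0,16,1,-1],
  [0,0,0,0,28,1,-1],
  [0,0,0,0,42,1,-1],
  [0,0,0,0,56,1,-1],
  [0,0,0,0,70,1,-1],
  [0,0,0,0,84,1,-1],
  [0,0,0,0,98,1,-1],
  [0,0,0,0,112,1,-1],
  [0,0,0,0,126,1,-1],
  [0,0,0,0,140,1,-1],
  [0,0,0,0,154,1,-1],
])

```text
time: 9.65
ee_pos: [0.5428, -0.1753, 0.0633]
eef_rot: [-0.014, 1.0, 0.0, 0.0]
ft_force: [0.4, 0.3, -2.0]
width: 0.0239
grip_force: 40.0
```

```bash
python3 go.py 536,48,65,1.5
python3 - <<'E'
from bench import camera
from h import *
c=camera("top")
print(blobs(c,(18,80,130),(32,255,255),.034,20))
c=camera("side");cv2.imwrite("pics/s4.png",cv2.resize(c["image"][120:300,240:440,::-1],None,fx=3,fy=3))
E
```

```text
t 9.65 p [ 542.8 -175.3   63.3] long 1.62 tilt 0.01 F [ 0.4  0.3 -2. ] w 23.9 grip 40.0
536,48,65,1.5 [0.0001 0.0001 0.002 ] [  0.5 223.4  -1.7]
[(array([253., 237.]), 464.6, 91.8, 23.4, 20.5, 2.9), (array([319., 149.]), 740.1, -91.5, 21.9, 16.4, -16.4)]
```

View pics/s4.png

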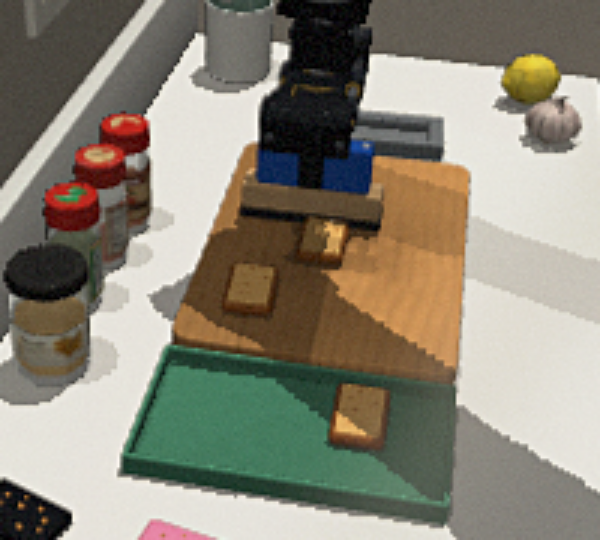

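The rusk sits flush against the scraper at (325,240), and the next one at (250,288) is in its path. I'll continue the sweep.

Request:
jog_arm([
  [0,0,0,0,10,0,-1],
  [0,0,0,0,22,0,-1],
  [0,0,0,0,34,0,-1],
  [0,0,0,0,46,0,-1],
  [0,0,0,0,58,0,-1],
  [0,0,0,0,70,0,-1],
  [0,0,0,0,82,0,-1],
  [0,0,0,0,94,0,-1],
  [0,0,0,0,106,0,-1],
  [0,0,0,0,118,0,-1],
  [0,0,0,0,130,0,-1],
  [0,0,0,0,142,0,-1],
])

```text
time: 10.95
ee_pos: [0.5387, -0.0336, 0.0633]
eef_rot: [-0.014, 1.0, 0.0, 0.0]
ft_force: [-0.4, 0.4, -2.9]
width: 0.0238
grip_force: 40.0
```

Request:
jog_arm([
  [0,0,0,0,10,0,-1],
  [0,0,0,0,22,0,-1],
  [0,0,0,0,34,0,-1],
  [0,0,0,0,46,0,-1],
  [0,0,0,0,58,0,-1],
  [0,0,0,0,70,0,-1],
  [0,0,0,0,80,0,-1],
  [0,0,0,0,83,0,-1],
  [0,0,0,0,83,0,-1],
])

```text
time: 11.85
ee_pos: [0.5364, 0.0489, 0.0632]
eef_rot: [-0.014, 1.0, 0.0, -0.0]
ft_force: [-0.1, 0.3, -3.1]
width: 0.0237
grip_force: 40.0
```

Request:
jog_arm([
  [0,0,0,0,-20,0,-1],
  [0,0,0,0,-40,-30,-1],
  [0,0,0,0,-40,-60,-1],
  [0,0,0,0,-90,-75,-1],
  [0,0,0,0,-140,-75,-1],
  [0,0,0,0,-190,-75,-1],
  [0,0,0,0,-190,-75,-1],
])

```text
time: 12.55
ee_pos: [0.5402, -0.1507, 0.1391]
eef_rot: [-0.009, 1.0, -0.002, 0.0]
ft_force: [-0.3, -0.3, -2.6]
width: 0.0241
grip_force: 40.0
```

```bash
python3 go.py 517,-376,136,4.3
python3 - <<'E'
from bench import camera
from h import *
c=camera("top");np.savez("pics/t5.npz",**c)
print(blobs(c,(12,60,90),(32,255,255),.015,20,(225,180,280,270)))
c=camera("side");cv2.imwrite("pics/s5.png",cv2.resize(c["image"][120:300,240:440,::-1],None,fx=3,fy=3))
E
```

```text
t 12.55 p [ 540.2 -150.7  139.1] long 0.99 tilt 0.23 F [-0.3 -0.3 -2.6] w 24.1 grip 40.0
517,-376,136,4.3 [-0.0038  0.0008 -0.0577] [  27.1 -224.9    3.9]
[(array([259., 239.]), 461.2, 79.6, 57.1, 38.5, -88.4), (array([260., 220.]), 518.3, 79.5, 57.0, 39.2, -87.3), (array([260., 204.]), 568.3, 81.9, 57.2, 36.5, -87.3), (array([277., 225.]), 509.1, 26.6, 225.3, 12.0, 2.4)]
```

View pics/s5.png

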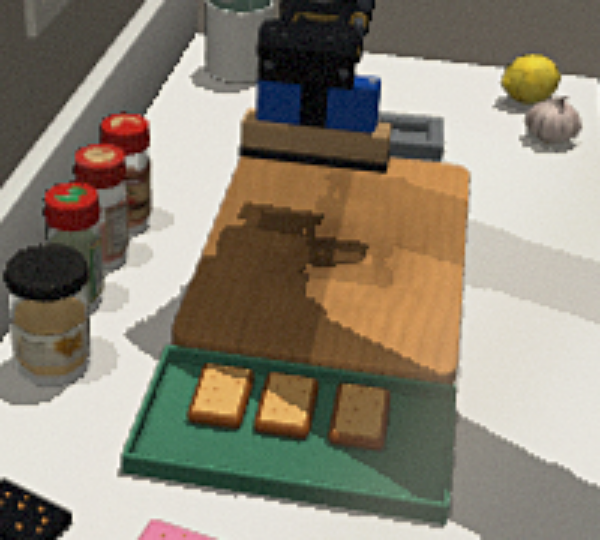

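All three rusks are in the tray, with centres near (461,80), (518,80) and (568,82) mm. That is within limits of the tray centre at (508,102). Next I'll refine the dock pose.

Run:
```python
from h import *
from scipy.spatial.transform import Rotation as R
c=load("top0");T=c["world_from_camera"]
v,u=np.mgrid[190:262,392:432];z=c["z_map"][v,u]
P=np.stack([(u-c["cx"])/c["fx"]*z,(v-c["cy"])/c["fy"]*z,z],-1)@T[:3,:3].T+T[:3,3]
P*=1000;h=P[...,2]
print("heights worktop",np.median(h[:4]), "hist",np.histogram(h,bins=np.arange(-6,30,3)))
def rect(m,Q,n):
    for q in cv2.findContours(m.astype(np.uint8)*255,cv2.RETR_CCOMP,cv2.CHAIN_APPROX_NONE)[0]:
        if len(q)>40:
            k=q[:,0]; print(n,[np.round(x,1) for x in cv2.minAreaRect(Q[k[:,1],k[:,0],:2].astype(np.float32))])
rect(h>np.median(h[:4])+13,P,"top depth")
# wrist w1
w=load("w1");r=R.from_quat([-.0898,.99596,0,0]).as_matrix();p=np.array([.5139,-.084,.182])
V,U=np.mgrid[60:240,60:150];x=(U-w["cx"])/w["fx"];y=(V-w["cy"])/w["fy"];th=np.hypot(x,y)
d=np.stack([np.sin(th)*x/th,np.sin(th)*y/th,np.cos(th)],-1)@w["mount"][:3,:3].T@r.T
o=p+r@w["mount"][:3,3]
Q=(o+d*((.018-o[2])/d[...,2])[...,None])*1000
g=cv2.cvtColor(w["image"],cv2.COLOR_RGB2HSV)[60:240,60:150]
m=((g[...,2]<150)&(g[...,1]<60)).astype(np.uint8)*255
rect(m[:160]>0,Q,"wrist grey")
# actual surface through wrist depth
zz=w["z_map"][60:240,60:150];hh=(o+d*(zz/(np.cos(th)))[...,None])[...,2]*1000
print(np.histogram(hh[20:150,15:70],bins=np.arange(-6,30,3)))
QQ=(o+d*(zz/np.cos(th))[...,None])*1000
rect((hh>13)&(hh<24)&(U<132),QQ,"wrist depth")
```

```text
heights worktop -1.2656497681902135 hist (array([245, 803, 545, 299, 193,  50, 158, 394, 166,  10,   0]), array([-6, -3,  0,  3,  6,  9, 12, 15, 18, 21, 24, 27]))
top depth [array([ 506.4, -237.7]), array([169.7, 348.5]), np.float64(4.5)]
top depth [array([ 517., -376.]), array([141.4,  44.9]), np.float64(4.0)]
wrist grey [array([ 515.1, -369.4]), array([169. ,  81.3]), np.float64(4.2)]
(array([   3, 1197,  560, 1471,  642,  335,  400, 2060,  457,    0,    0]), array([-6, -3,  0,  3,  6,  9, 12, 15, 18, 21, 24, 27]))
wrist depth [array([ 515.8, -376.4]), array([170.7,  71. ]), np.float64(3.8)]
wrist depth [array([ 515.4, -375.9]), array([137.8,  45.6]), np.float64(4.1)]
```

Request:
jog_arm([
  [0,0,-0.02,6,-48,0,-1],
  [0,0,-0.04,12,-96,0,-1],
  [0,0,-0.055,18,-144,0,-1],
  [0,0,-0.055,24,-190,0,-1],
  [0,0,-0.055,28,-225,4,-1],
  [0,0,-0.055,28,-225,4,-1],
  [0,0,-0.055,28,-225,30,-1],
  [0,0,-0.055,28,-225,49,-1],
  [0,0,-0.055,28,-225,54,-1],
  [0,0,-0.055,28,-225,54,-1],
  [0,0,-0.055,28,-225,54,-1],
])

```text
time: 13.75
ee_pos: [0.521, -0.3669, 0.0852]
eef_rot: [-0.042, 0.999, -0.0, 0.001]
ft_force: [-0.3, -0.9, -1.9]
width: 0.0236
grip_force: 40.0
```

```bash
python3 go.py 516,-376,68,4.1
```

```text
t 13.75 p [ 521.  -366.9   85.2] long 4.82 tilt 0.06 F [-0.3 -0.9 -1.9] w 23.6 grip 40.0
516,-376,68,4.1 [-0.0004  0.001   0.0126] [ 5.7 -8.7 17.2]
```

Request:
jog_arm([
  [0,0,0.012,5.5,-8.5,0,-1],
  [0,0,0.012,5.5,-8.5,0,-1],
  [0,0,0.012,5.5,-8.5,8,-1],
  [0,0,0.012,5.5,-8.5,14,-1],
  [0,0,0.012,5.5,-8.5,14,-1],
  [0,0,0.012,5.5,-8.5,14,-1],
  [0,0,0.012,5.5,-8.5,14,-1],
])

```text
time: 14.45
ee_pos: [0.5155, -0.3761, 0.0703]
eef_rot: [-0.036, 0.999, -0.0, 0.0]
ft_force: [-0.1, 0.1, -2.2]
width: 0.024
grip_force: 40.0
```

```bash
python3 go.py 516,-376,46,4.1
python3 - <<'E'
from bench import camera
from h import *
c=camera("wrist");cv2.imwrite("pics/w6.png",c["image"][:,:,::-1])
a=cv2.resize(c["image"][100:300,160:480,::-1],None,fx=1.9,fy=1.9)
c=camera("side");b=cv2.resize(c["image"][120:190,310:410,::-1],None,fx=6,fy=6)[:,:608]
a=a[:180];b=np.pad(b,((0,0),(0,608-b.shape[1]),(0,0)));cv2.imwrite("pics/m6.png",np.vstack([a[:,:608],b]))
E
```

```text
t 14.45 p [ 515.5 -376.1   70.3] long 4.09 tilt 0.01 F [-0.1  0.1 -2.2] w 24.0 grip 40.0
516,-376,46,4.1 [-0.      0.0001 -0.0002] [-0.5  0.1 24.3]
```

View pics/m6.png

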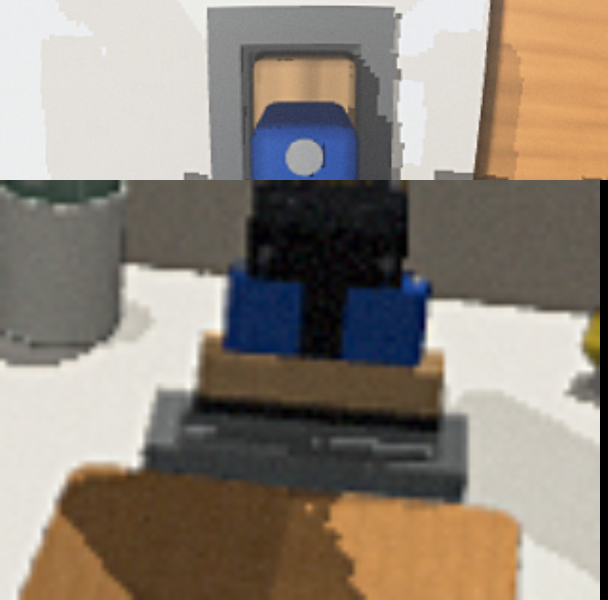

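The wrist view shows the foot centred over the pocket mouth at (305,90), and the side view agrees. I'll lower it.

Request:
jog_arm([
  [0,0,0,0,0,4,-1],
  [0,0,0,0,0,8,-1],
  [0,0,0,0,0,11,-1],
  [0,0,0,0,0,14,-1],
  [0,0,0,0,0,16,-1],
  [0,0,0,0,0,18,-1],
  [0,0,0,0,0,18,-1],
])

```text
time: 15.25
ee_pos: [0.5181, -0.376, 0.0538]
eef_rot: [-0.036, 0.999, -0.0, 0.002]
ft_force: [5.7, 2.1, 8.3]
width: 0.0238
grip_force: 40.0
```

Request:
jog_arm([
  [0,0,0,0,0,2,-1],
  [0,0,0,0,0,4,-1],
  [0,0,0,0,0,5,-1],
  [0,0,0,0,0,6,-1],
  [0,0,0,0,0,6,-1],
])

```text
time: 15.75
ee_pos: [0.5197, -0.3761, 0.0509]
eef_rot: [-0.036, 0.999, -0.0, 0.004]
ft_force: [0.3, 9.4, 32.8]
width: 0.0237
grip_force: 40.0
```

```bash
python3 go.py 516,-376,46,4.1
```

```text
t 15.75 p [ 519.7 -376.1   50.9] long 4.18 tilt 0.48 F [ 0.3  9.4 32.8] w 23.7 grip 40.0
516,-376,46,4.1 [-0.001   0.0083  0.0014] [3.8 0.4 4.9]
```

Request:
jog_arm([
  [0,0,0,-1,0.5,-4,-1],
  [0,0,0,-3,1.5,-8,-1],
  [0,0,0,-3,1.5,-8,-1],
  [0,0,0,-3,1.5,-8,-1],
  [0,0,0,-3,1.5,-8,-1],
])

```text
time: 16.25
ee_pos: [0.5178, -0.3745, 0.0536]
eef_rot: [-0.035, 0.999, 0.0, -0.0]
ft_force: [0.2, -0.8, -3.3]
width: 0.0237
grip_force: 40.0
```

```bash
python3 go.py 519,-375,46,4.1
```

```text
t 16.25 p [ 517.8 -374.5   53.6] long 4.06 tilt 0.06 F [ 0.2 -0.8 -3.3] w 23.7 grip 40.0
519,-375,46,4.1 [ 0.0003 -0.0009 -0.0007] [-1.2 -0.6  7.6]
```

Request:
jog_arm([
  [0,0,0,-1,0,1,-1],
  [0,0,0,-1,0,2,-1],
  [0,0,0,-1,0,3,-1],
  [0,0,0,-1,0,4,-1],
  [0,0,0,-1,0,5,-1],
  [0,0,0,-1,0,5,-1],
])

```text
time: 16.85
ee_pos: [0.5192, -0.3746, 0.0511]
eef_rot: [-0.035, 0.999, 0.0, 0.0]
ft_force: [-7.1, 5.3, 18.6]
width: 0.0238
grip_force: 40.0
```

```bash
python3 go.py 519,-375,46,4.1
```

```text
t 16.85 p [ 519.2 -374.6   51.1] long 4.06 tilt 0.07 F [-7.1  5.3 18.6] w 23.8 grip 40.0
519,-375,46,4.1 [ 0.0008  0.0008 -0.0008] [ 0.2 -0.4  5.1]
```

```bash
cat > wz.py <<'E'
from bench import camera,status
from h import *
from scipy.spatial.transform import Rotation as R
s=status.read_state();w=camera("wrist")
r=R.from_quat(s["eef_rot"]).as_matrix();p=np.array(s["ee_pos"])
V,U=np.mgrid[0:400,0:640];x=(U-w["cx"])/w["fx"];y=(V-w["cy"])/w["fy"];th=np.hypot(x,y)+1e-9
d=np.stack([np.sin(th)*x/th,np.sin(th)*y/th,np.cos(th)],-1)@w["mount"][:3,:3].T@r.T
o=p+r@w["mount"][:3,3]
Q=(o+d*(w["z_map"]/np.cos(th))[...,None])*1000
g=cv2.cvtColor(w["image"],cv2.COLOR_RGB2HSV);roi=(U>270)&(U<370)&(V>80)&(V<200)
blue=cv2.inRange(g,(105,100,40),(130,255,255))>0;tan=cv2.inRange(g,(8,50,80),(25,255,255))>0;gr=(g[...,1]<30)&(g[...,2]<160)&(g[...,2]>70)
for n,m in(("blue",blue&roi),("foot",tan&roi),("grey",gr&(U>240)&(U<390)&(V>80)&(V<200))):
    q=Q[m];hz=np.histogram(q[:,2],bins=np.arange(0,100,2));print(n,len(q),[(int(b),int(k)) for k,b in zip(*hz) if k>len(q)*.06])
    zt=np.percentile(q[:,2],95);e=q[abs(q[:,2]-zt)<5];print("  top",zt.round(1),"median",np.median(e[:,2]).round(1),"x",np.percentile(e[:,0],[1,99]).round(1),"y",np.percentile(e[:,1],[1,50,99]).round(1))
E
python3 wz.py
```

```text
blue 2111 [(90, 237), (92, 740), (94, 315)]
  top 94.6 median 93.3 x [466.2 477.7] y [-388.8 -377.8 -365.7]
foot 1702 [(48, 239), (50, 1078), (52, 150)]
  top 52.2 median 51.0 x [450.5 470.4] y [-392.3 -378.1 -363.3]
grey 6665 [(14, 536), (16, 4844), (18, 565)]
  top 18.3 median 17.1 x [431.1 498.5] y [-414.4 -385.8 -346.3]
```

```bash
cat >> wz.py <<'E'
def slope(m,lo,hi,n):
    q=Q[m];q=q[(q[:,2]>lo)&(q[:,2]<hi)];t=np.radians(4.1);e=np.c_[np.cos(t)*(q[:,0]-516)+np.sin(t)*(q[:,1]+376),-np.sin(t)*(q[:,0]-516)+np.cos(t)*(q[:,1]+376)]
    k=np.linalg.lstsq(np.c_[e,np.ones(len(e))],q[:,2],rcond=None)[0];print(n,"slopes x,y",k[:2].round(3),"dockframe u",np.percentile(e[:,0],[.5,99.5]).round(1),"v",np.percentile(e[:,1],[.5,50,99.5]).round(1),"z",np.median(q[:,2]).round(1))
for n,m in(("blue",blue&roi),("foot",tan&roi)):
    z=np.percentile(Q[m][:,2],[60])[0];slope(m,z-5,z+5,n)
slope(gr&(U>240)&(U<390)&(V>80)&(V<200),14,23,"dock")
# side camera: grip top
c=camera("side");T=c["world_from_camera"];v,u=np.mgrid[0:400,0:640];z=c["z_map"]
S=(np.stack([(u-c["cx"])/c["fx"]*z,(v-c["cy"])/c["fy"]*z,z],-1)@T[:3,:3].T+T[:3,3])*1000
gs=cv2.cvtColor(c["image"],cv2.COLOR_RGB2HSV);R2=(u>300)&(u<420)&(v>110)&(v<200)&(S[...,1]<-340)
for n,m in(("s-blue",(cv2.inRange(gs,(105,100,40),(130,255,255))>0)&R2),("s-foot",(cv2.inRange(gs,(8,50,40),(25,255,255))>0)&R2)):
    q=S[m];b=[]
    for xx in range(440,600,10):
        k=q[abs(q[:,0]-xx)<5]
        if len(k)>3:b.append((xx,k[:,2].min().round(0),k[:,2].max().round(0)))
    print(n,"x",np.percentile(q[:,0],[1,99]).round(1),b)
E
python3 wz.py
```

```text
blue 2115 [(90, 243), (92, 742), (94, 308)]
  top 94.5 median 93.3 x [466.2 477.7] y [-388.8 -377.6 -365.8]
foot 1699 [(48, 235), (50, 1091), (52, 140)]
  top 52.2 median 51.0 x [450.5 470. ] y [-392.3 -378.1 -363.3]
grey 6645 [(14, 543), (16, 4828), (18, 540)]
  top 18.3 median 17.1 x [431.1 498.5] y [-414.5 -385.9 -346.3]
blue slopes x,y [0.186 0.008] dockframe u [-49.7 -38.5] v [-9.8  1.9 13.4] z 93.3
foot slopes x,y [-0.052  0.006] dockframe u [-65.2 -44.1] v [-12.6   2.   16.7] z 51.0
dock slopes x,y [-0.003  0.002] dockframe u [-84.2 -17.9] v [-34.4  -4.1  32.9] z 17.1
s-blue x [465.6 565.7] [(470, np.float64(55.0), np.float64(96.0)), (480, np.float64(54.0), np.float64(96.0)), (490, np.float64(54.0), np.float64(89.0)), (500, np.float64(53.0), np.float64(88.0)), (510, np.float64(59.0), np.float64(81.0)), (530, np.float64(48.0), np.float64(89.0)), (540, np.float64(49.0), np.float64(87.0)), (550, np.float64(47.0), np.float64(86.0)), (560, np.float64(47.0), np.float64(88.0)), (570, np.float64(67.0), np.float64(83.0))]
s-foot x [335.2 651.5] [(450, np.float64(-0.0), np.float64(55.0)), (460, np.float64(2.0), np.float64(56.0)), (470, np.float64(1.0), np.float64(52.0)), (480, np.float64(1.0), np.float64(136.0)), (490, np.float64(4.0), np.float64(143.0)), (500, np.float64(25.0), np.float64(149.0)), (510, np.float64(25.0), np.float64(166.0)), (520, np.float64(22.0), np.float64(152.0)), (530, np.float64(20.0), np.float64(162.0)), (540, np.float64(20.0), np.float64(46.0)), (550, np.float64(20.0), np.float64(145.0)), (560, np.float64(19.0), np.float64(137.0)), (570, np.float64(18.0), np.float64(44.0)), (580, np.float64(27.0), np.float64(44.0))]
```

Depth shows the scraper pitched about 4° in the grip, with its robot-side end caught on the bevel. I'll release it so it can settle in the pocket, then regrasp or nudge it.

Request:
jog_arm([
  [0,0,0,-1,0,-2,-1],
  [0,0,0,-2,0,-2,-1],
  [0,0,0,-2,0,-2,-0.4],
  [0,0,0,-2,0,-2,0],
  [0,0,0,-2,0,-2,0],
  [0,0,0,-2,0,-2,0],
  [0,0,0,-2,0,-2,0],
  [0,0,0,-2,0,-2,0],
])

```text
time: 17.8
ee_pos: [0.5213, -0.3742, 0.0512]
eef_rot: [-0.036, 0.999, 0.0, 0.0]
ft_force: [-0.0, -1.2, -0.1]
width: 0.0429
grip_force: 0.0
```

```bash
python3 go.py 516,-376,46,4.1; python3 wz.py
```

```text
t 17.8 p [ 521.3 -374.2   51.2] long 4.08 tilt 0.01 F [-0.  -1.2 -0.1] w 42.9 grip 0.0
516,-376,46,4.1 [ 0.0001  0.     -0.0004] [ 5.4 -1.4  5.2]
blue 2390 [(80, 180), (82, 1087), (84, 825)]
  top 85.0 median 83.8 x [463.  482.2] y [-388.5 -377.1 -365.6]
foot 1282 [(38, 634), (40, 546)]
  top 41.1 median 39.9 x [450.7 467.6] y [-392.4 -378.2 -363.2]
grey 7295 [(14, 715), (16, 4994), (18, 576)]
  top 18.2 median 17.1 x [431.2 500.3] y [-414.4 -383.8 -346.3]
blue slopes x,y [0.075 0.003] dockframe u [-53.3 -33.8] v [-9.7  2.1 13.4] z 83.8
foot slopes x,y [ 0.029 -0.003] dockframe u [-64.9 -47.9] v [-12.6   2.2  16.9] z 39.9
dock slopes x,y [-0.002  0.001] dockframe u [-84.3 -15.9] v [-34.3  -2.1  32.9] z 17.1
s-blue x [464.4 562.9] [(460, np.float64(47.0), np.float64(87.0)), (470, np.float64(44.0), np.float64(89.0)), (480, np.float64(43.0), np.float64(87.0)), (490, np.float64(42.0), np.float64(87.0)), (500, np.float64(46.0), np.float64(88.0)), (510, np.float64(47.0), np.float64(85.0)), (530, np.float64(47.0), np.float64(84.0)), (540, np.float64(44.0), np.float64(87.0)), (550, np.float64(42.0), np.float64(87.0)), (560, np.float64(44.0), np.float64(87.0))]
s-foot x [335.7 638.4] [(450, np.float64(2.0), np.float64(44.0)), (460, np.float64(0.0), np.float64(104.0)), (470, np.float64(-0.0), np.float64(43.0)), (480, np.float64(1.0), np.float64(43.0)), (490, np.float64(17.0), np.float64(143.0)), (500, np.float64(18.0), np.float64(143.0)), (510, np.float64(16.0), np.float64(165.0)), (520, np.float64(18.0), np.float64(157.0)), (530, np.float64(17.0), np.float64(161.0)), (540, np.float64(2.0), np.float64(131.0)), (550, np.float64(16.0), np.float64(144.0)), (560, np.float64(20.0), np.float64(139.0)), (570, np.float64(18.0), np.float64(45.0)), (580, np.float64(6.0), np.float64(43.0))]
```

The scraper dropped flat onto the pocket floor: its underside reads about 6 mm and both ends are level. Retreating straight up.

Request:
jog_arm([
  [0,0,0,0,0,0,0.4],
  [0,0,0,0,0,0,0.4],
  [0,0,0,0,0,-20,0.4],
  [0,0,0,0,0,-60,0.4],
  [0,0,0,0,0,-110,0.4],
  [0,0,0,0,0,-150,0.4],
  [0,0,0,0,0,-150,0.4],
  [0,0,0,0,0,-150,0.4],
  [0,0,0,0,0,-150,0.4],
])

```text
time: 18.8
ee_pos: [0.5209, -0.3737, 0.2]
eef_rot: [-0.036, 0.999, 0.001, -0.001]
ft_force: [-0.8, -0.8, -1.2]
width: 0.0608
grip_force: 0.0
```

```bash
python3 go.py
python3 - <<'E'
from bench import camera
from h import *
c=camera("top")
print(blobs(c,(105,100,40),(130,255,255),.085,30))
print(blobs(c,(12,60,90),(32,255,255),.015,100,(225,180,275,270)))
print(blobs(c,(0,150,80),(6,255,255),.106))
w=camera("side");a=cv2.resize(w["image"][110:310,230:440,::-1],None,fx=2.8,fy=2.8);cv2.imwrite("pics/s9.png",a)
E
```

```text
t 18.8 p [ 520.9 -373.7  200. ] long 4.09 tilt 0.1 F [-0.8 -0.8 -1.2] w 60.8 grip 0.0
[(array([416., 237.]), 479.6, -372.5, 31.1, 30.7, 89.4)]
[(array([259., 239.]), 461.3, 78.2, 60.0, 38.5, -88.3), (array([260., 220.]), 518.0, 79.5, 57.6, 39.1, -88.3), (array([260., 204.]), 568.4, 80.4, 60.2, 36.5, -87.4)]
[(array([341., 152.]), 713.4, -153.3, 42.0, 41.6, -20.3), (array([319., 150.]), 715.5, -91.4, 41.1, 39.8, 1.7), (array([295., 149.]), 718.5, -21.6, 42.9, 41.9, 80.9)]
```

View pics/s9.png

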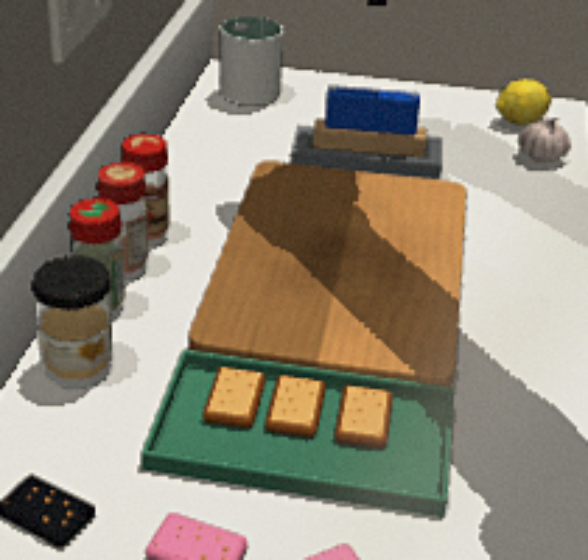

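The scraper stands upright in the dock at (370,120), the three rusks lie in the tray around (300,405), and the jars have not moved. Handing in.

```bash
python3 -c "
from bench import order
print(order.close_job())"
```

```text
the job is handed in; nothing more can be done
None
```

The job is handed in (no verdict was returned): all three rusks lie in the tray, the scraper stands level on the dock's pocket floor and released, and the jars have not visibly moved.

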